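Pin the bench tweezers and hold them at the marked gap

TASK

Take the retaining pin out of the wooden tool block, push it fully home through the holes of the tweezers' head and the stand beneath it, and let go of it. Then pinch the two grip pads of the sprung tweezers with the gripper until the tips stand as far apart as the two marks on the gauge plate, 12 mm, and hold that gap steady: finish while still holding, do not let go. Leave the other things on the bench where they are.

Things in the scene. Friction and masses are not known exactly. Their poses are not given: they have to be found in the camera images.
- stand: Dark steel stand fixed to the bench, foot 115 x 80 x 12 mm, at any yaw within about 0.4 rad. Origin: centre of the swivel axis at bench level; z up, x along the tweezers towards the tips. Its deck (36 mm wide, from z = 40 to 52 mm) has a through hole behind the swivel. Clear below the deck hole down to the foot's top at z = 12 mm.
- stand_hole (a point): Centre of the upper mouth of the stand's deck hole (10 mm diameter, vertical, rim chamfered by 2 mm, 12 mm deep), at x = -35, y = 0, z = 52 mm in the stand's frame.
- head (a joint): Slack of the tweezers' steel head on its vertical swivel (rad, positive turns the tips to +y of the stand, -0.06 to 0.06, very little friction). At 0 its hole lies exactly over the stand's; at other values up to 2 mm to the side. The head turns freely by hand and lines itself up on the tapered pin. A gauge plate below the tips belongs to the head.
- head_hole (a point): Centre of the upper mouth of the head's hole (10 mm diameter, rim chamfered by 2 mm, 8 mm thick plate, 30 mm wide), in the head's top face, 61 mm above the bench, 35 mm behind the swivel axis. A brass swivel screw, 18 mm diameter, rises to z = 69 mm on the swivel axis.
- gauge (a point): Point midway between the two black marks on the steel gauge plate (30 x 44 mm, top 56 mm above the bench), 160 mm ahead of the swivel axis, below the tips. The marks are 12 mm apart (centre to centre), run lengthwise and are 30 mm long.
- left (a joint): Closing angle of the left (+y of the stand) tweezer arm (rad): 0 = sprung fully open, 0.069 = its tip over its mark, 0.110 = shut at the centre. Both arms are sprung open; the tip gap is 32 mm when both are 0 and 12 mm when both are 0.069: gap = 32 mm - 145 mm x (left + right). Spring 6 N m/rad, preloaded by 0.03 rad, so each pad pushes back with about 1.8 N open and 6 N at the marks.
- right (a joint): Closing angle of the right (-y) tweezer arm, the mirror of the left.
- left_tip (a point): Inner face of the left arm's tip, 60.5 mm above the bench, about 160 mm ahead of the swivel axis.
- right_tip (a point): Inner face of the right arm's tip, mirror of the left. The distance between the two tip points is the tip gap.
- left_pad (a point): Centre of the outer face of the left arm's ribbed grip pad (30 mm long, 16 mm high, from 52.5 to 68.5 mm above the bench), 115 mm ahead of the swivel axis and 100 mm from the arm's own hinge. Over the two outer faces the pads measure 50 mm fully open and 36 mm at the 12 mm gap, where the two faces are parallel; nothing but a 10 mm wide bar runs between the arms and nothing is below the pads.
- right_pad (a point): Centre of the outer face of the right arm's grip pad, mirror of the left.
- block: Wooden tool block fixed to the bench, 65 x 170 x 45 mm, origin centre of underside, three vertical holes (10 mm diameter, 40 mm deep) in a row along its y axis, 55 mm apart, the middle one at its centre. The pin, an awl and a stamp stand in them in any order.
- pin: Loose steel retaining pin, standing upright, about 35 to 70 g. Shank 8 mm diameter and 34 mm long with a tapered nose (7 mm long, 4 mm diameter at its end), then a collar 18 mm diameter and 4 mm high, then a plain round grip 14 mm diameter and 30 mm high with a flat top. Origin: end of the nose, z up the pin; total length 68 mm. It hangs in the block by its collar.
- pin_shoulder (a point): Centre of the collar's underside, 34 mm above the nose; it rests on the top face of the tweezers' head when the pin is fully home.
- pin_nose (a point): The end of the pin's nose.
- awl: Awl standing in the block, pear-shaped dark wood handle up to 26 mm diameter, 50 mm above the block. Leave alone.
- stamp: Leather stamp standing in the block: straight dark steel rod 11 mm diameter, 56 mm above the block, no collar. Leave alone.
- cup: Paper cup, 76 mm diameter, 95 mm high. Leave alone.
- bottle: White bottle, 64 mm diameter, 170 mm high. Leave alone.
- mallet: Hammer-shaped mallet lying on the bench. Leave alone.
- jar: Small glass jar, 54 mm diameter, 55 mm high. Leave alone.
- slicker: Small turned wooden edge slicker, standing, 28 mm diameter, 60 mm high. Leave alone.
- rule: Steel rule lying flat, 300 x 28 x 4 mm. Leave alone.

How it is judged:
On the way, in this order (a step that is already met when the one before it is completed fails the run):
1. the pin is fully home through the head and the stand, and let go (z of pin_shoulder in the frame of stand below 0.064 m and horizontal distance between each of pin_shoulder, pin_nose and stand_hole below 0.0035 m and contact force between pin and the fingers below 0.2 N), for 0.2 s.
2. the fingers hold the tweezers' tips at the marked gap (distance between left_tip and right_tip between 0.0095 and 0.0145 m and contact force between each of left, right and the fingers above 1 N), for 0.3 s.
At the end, for the whole second after the job is handed in: The pin is home (collar within 3 mm of the head's top face, shank within 3.5 mm of the hole's axis) and not touched; the fingers press on both tweezer arms (over 1 N each) and the tip gap stays between 9.5 and 14.5 mm, without moving, through the last second (all of step 1 and all of step 2 and velocity of joint left between -0.05 and 0.05 rad/s and velocity of joint right between -0.05 and 0.05 rad/s); the arm keeps its last pose, push and grip.
It fails at once if another thing on the bench is shifted by more than 30 mm (distance of any of awl, stamp, cup, bottle, mallet, jar, slicker, rule from where it was at the start of the episode above 0.03 m).
It also fails if it takes over 53 s, if anything falls off the work surface, if the arm or the gripper's body presses on something with over 40 N, if the wrist force passes 120 N, or if a joint passes its speed limit or range.

ROBOT

A 7-joint arm with a two-finger parallel gripper is mounted at the origin on the work surface. World frame = base frame: x ahead of the robot, y to its left, z up, the work surface at z = 0. Lengths are in m, angles in rad, forces in N, time in s.
With the tool pointing down it reaches from about 0.35 to 0.9 m from the base axis. Payload 8.1 kg.
Tool frame: the origin (TCP) lies midway between the tips of the shut fingers; the grasp point (between the pads) lies behind it (grip_point_offset is the z of the grasp point in the tool frame, in m); z points along the fingers, y is the line along which they close (so a half turn about z gives the same grasp; the last joint's range is limited). The gripper opens to 92 mm and grips with 3 to 60 N. Pads are 19 mm wide; open, the fingers measure 130 mm over their backs; the gripper's body (75 mm by 190 mm) begins 47 mm behind the grasp point.
Start: joints at [-1.428, 0.434, 0.025, 1.573, -0.012, 1.134, -0.075], TCP at [0.152, 0.606, 0.227] pointing down, gripper open.
Joint ranges: [-2.62, 2.62], [-0.44, 2.09], [-1.27, 1.32], [0.08, 2.57], [-1.32, 4.46], [0.12, 2], [-2.74, 2.74]. Speed limits (rad/s): [2.22, 2.22, 3.01, 3.01, 3.14, 3.14, 3.14].

INTERFACE

Orientations are given as a rotation vector (axis times angle).
In Python, from bench import * gives the robot as it stands.
- The arm moves only by the tool send_rows, never from a script. Its argument "motion" is text: rows parted by semicolons, each of 7 numbers parted by spaces: the turn, a rotation vector about the tool's x, y, z normalised to -1 to 1, where 1 is 0.12 rad, then the shift along the tool's x, y, z normalised to -1 to 1, where 1 is 4 cm, then the opening, from 0 (shut) to 1 (fully open). A call has 1 to 10 rows; each row shifts and turns the commanded pose from where the row before left it, along the tool's axes as they then stand; what a row does not reach is not made up. A row lasts 1/12 s, in which the tool goes at most 41.7 mm and 7.16 degrees, less where a joint would pass 70% of its speed; a pose out of reach is approached as far as the arm can. A call with a number of a shift or a turn outside -1 to 1 is refused whole. A call with a gripper value outside its range is refused whole. The fingers move at their own pace and stop on an object; "force" is the grip in N (left out, the last holds). Time passes only in rows, so rows that do not move let the fingers close. It gives the time, the measured TCP pose, the force, the opening and the grip force at its end, in the units of the state.
- get_state(): the state, without advancing time (a new reading comes with each control period).
- get_image(name): name is "scene" or "top"; returns a dict with "pixels" (480x640x3 uint8, red, green, blue), "vfov" (degrees; the focal length in pixels is half the picture's height over the tangent of half this angle, whatever the lens; pixels are square), "cx", "cy" (the principal point, pixels), "D" ([k1, k2, p1, p2, k3] as OpenCV has them; the pictures are not rectified), "extrinsics" (4x4, takes a point from world to camera coordinates). Camera axes: x right, y up, looking along -z (the intrinsics and any distortion apply to the point x, -y, -z); pixel columns grow to the right and rows downward; lengths in m; the calibration is good to about 2 mm. A picture is of the moment at which its call begins. There is no depth.
- close_job(): hands the job in; it is judged then, once.
Trained networks look in a picture, given as the dict that the camera call returned (one of the last four; its "shot" number tells which), for a name from the list of things; names that differ only in an ending like _2 or _b are one class to them, and where a whole thing is asked for, a point or a joint stands for the part that bears it (a point fixed in the world has none). Each returns a list of dicts, best first, with "conf" (0 to 1); they miss things now and then, are a little off and sometimes report something else, mostly with a low value. They report only what shows in the picture. A call takes as long as a camera call.
- recognise(picture, label): "rect" ([centre column, centre row, width, height] in pixels, round what is visible of it).
The state is a dict: "time": time; "joint_positions": joint angles; "joint_vel": joint speeds; "joint_torque": joint torques, N m; "ee_pos": TCP position; "tcp_rot": TCP orientation; "force": force on the tool from outside, world axes, zero at the start; "moment": the same for the moment, N m; "opening": finger opening in m; "grasp_force": force on a finger pad.
Only numpy, scipy, OpenCV 4.12 (cv2) and the standard library are available. Lean on these libraries where they do the work, as an engineer would, in place of code of your own. Each camera call takes 0.05 s, during which the arm holds its last target. There are 200 camera calls.

## Working session

There is one attempt and no reset: what is moved stays moved. The work goes in short steps, Python scripts to look and compute and a tool call to move; the robot and the scene stay as the last step left them, time stands still between calls to the robot, and variables do not carry over. Pictures are saved under pics/ and viewed, at most 10 in all, crops included, and the job is handed in when it is done.

Besides the shell and the picture viewer there is one more tool, called after "Call:" by a JSON object that holds its "method" and its "body". send_rows: Moves the arm, as the interface text tells. Scaled input: -1 to 1 covers 4 cm each way for a shift and 0.12 rad each way for a turn. Its arguments: {"type":"object","properties":{"motion":{"type":"string"},"force":{"type":"number"}},"required":["motion"]}

```bash
ls; mkdir -p pics
cat > h.py <<'E'
from bench import *
import numpy as np, cv2
def K(im):
    f=240/np.tan(np.radians(im["vfov"])/2); return np.array([[f,0,im["cx"]],[0,f,im["cy"]],[0,0,1.]])
F=np.diag([1.,-1,-1])
def proj(im,P):
    E=np.array(im["extrinsics"]); R=F@E[:3,:3]; t=F@E[:3,3]
    return cv2.projectPoints(np.array(P,float).reshape(-1,1,3),cv2.Rodrigues(R)[0],t,K(im),np.array(im["D"],float))[0].reshape(-1,2)
def ray(im,uv):
    E=np.array(im["extrinsics"]); R=F@E[:3,:3]; t=F@E[:3,3]
    n=cv2.undistortPoints(np.array(uv,float).reshape(-1,1,2),K(im),np.array(im["D"],float)).reshape(-1,2)
    d=np.c_[n,np.ones(len(n))]@R; return -R.T@t,d/np.linalg.norm(d,axis=1)[:,None]
def atz(im,uv,z):
    c,d=ray(im,uv); return c+d*((z-c[2])/d[:,2])[:,None]
def tri(im1,u1,im2,u2):
    c1,d1=ray(im1,u1);c2,d2=ray(im2,u2);d1=d1[0];d2=d2[0]
    s=np.linalg.lstsq(np.c_[d1,-d2],c2-c1,rcond=None)[0]
    a=c1+s[0]*d1;b=c2+s[1]*d2; return (a+b)/2,np.linalg.norm(a-b)
def save(im,n,crop=None,k=1):
    p=np.array(im["pixels"])[:,:,::-1]
    if crop: p=p[crop[1]:crop[3],crop[0]:crop[2]]
    cv2.imwrite("pics/"+n,cv2.resize(p,None,fx=k,fy=k,interpolation=cv2.INTER_CUBIC))
E
python3 - <<'E'
from h import *
import pickle
np.set_printoptions(precision=4,suppress=True)
s=get_state();print({k:np.round(v,4) if not isinstance(v,str) else v for k,v in s.items()})
for n in("scene","top"):
    im=get_image(n);save(im,n+".png");pickle.dump(im,open(n+".pkl","wb"))
    print(n,im["vfov"],im["D"],np.array(im["extrinsics"]))
    for l in("pin","stand","head","head_hole","stand_hole","gauge","left","left_pad","right_pad","left_tip","right_tip","block","pin_shoulder","awl","stamp"):
        try: print(l,[(np.round(r["rect"],1),round(r["conf"],2)) for r in recognise(im,l)][:2])
        except Exception as e: print(l,e)
E
```

```text
pics
{'time': np.float64(0.0), 'joint_positions': array([-1.4276,  0.4352,  0.025 ,  1.5741, -0.0116,  1.134 , -0.0751]), 'joint_vel': array([-0.    , -0.0004,  0.0008,  0.0003,  0.0003, -0.0007, -0.0015]), 'joint_torque': array([  0.0002, -66.7856,   0.9849, -31.4468,  -0.0607,   0.0423,
         0.0002]), 'ee_pos': array([0.152 , 0.6057, 0.226 ]), 'tcp_rot': array([-0.3852, -3.1179,  0.0025]), 'force': array([-0.6757,  0.9924, -0.1567]), 'moment': array([ 0.0069, -0.029 ,  0.0384]), 'grasp_force': np.float64(0.0), 'opening': np.float64(0.0915)}
scene 47.333825781665404 [-0.037  0.     0.     0.     0.   ] [[-0.2348  0.972   0.0125  0.1744]
 [-0.5501 -0.1435  0.8227  0.2575]
 [ 0.8014  0.1863  0.5684 -1.5965]
 [ 0.      0.      0.      1.    ]]
pin [(array([440.6, 247.1,  10.3,  13.8]), 0.43), (array([533. , 291.8,  46.7,  88. ]), 0.4)]
stand [(array([378.7, 222.9,  22. ,  33.3]), 0.73), (array([252.1, 238.4,  40.4,  64.5]), 0.69)]
head [(array([500.6, 254.9,   8.7,  25.4]), 0.67), (array([247.9, 238.6,  25.6,  68.4]), 0.66)]
head_hole [(array([247.9, 239.6,  29.5,  65.4]), 0.77), (
[... 1352 characters left out ...]
97.3, 264.4,  39.8, 105.5]), 0.28)]
left [(array([384.1, 237.9,   4.4,  10.6]), 0.68)]
left_pad [(array([386. , 241.4,   3.4,  13.8]), 0.59)]
right_pad [(array([383.9, 238.6,   1.6,   3.9]), 0.65), (array([404.3, 240. ,   7. ,  26. ]), 0.59)]
left_tip [(array([387.4, 253.3,  14. ,  44.4]), 0.43)]
right_tip [(array([172.8, 192.7,  36.1,  39.4]), 0.62)]
block [(array([211.7, 253.1,  76.6,  42.5]), 0.83), (array([174.2, 193.9,  37. ,  40.1]), 0.37)]
pin_shoulder [(array([228.2, 258.5,  10.7,   7. ]), 0.41)]
awl [(array([388.4, 249. ,  12. ,  33.7]), 0.68), (array([182.4, 241.6,  11.1,  14. ]), 0.59)]
stamp [(array([286.6, 209.2,  13.5,  13.5]), 0.74), (array([207.4, 248.4,  12. ,   2. ]), 0.4)]
```

Run:
```python
from h import *
import pickle
im=pickle.load(open("scene.pkl","rb"));jm=pickle.load(open("top.pkl","rb"))
save(im,"s_all.png")
a=lambda im,c,k:cv2.resize(np.array(im["pixels"])[c[1]:c[3],c[0]:c[2],::-1],None,fx=k,fy=k,interpolation=cv2.INTER_CUBIC)
A=np.hstack([a(jm,(340,195,450,325),4),a(jm,(160,210,260,340),3.9999)[:520]])
B=np.hstack([a(im,(200,190,300,290),4),a(im,(410,225,530,325),3.3334)])
cv2.imwrite("pics/ctop.png",A[:, :800]) if 0 else cv2.imwrite("pics/ctop.png",cv2.resize(A,(788,488)) if 0 else A[:, :800])
h=min(400,333); cv2.imwrite("pics/cscene.png",np.hstack([a(im,(205,195,295,285),4),a(im,(410,228,520,318),4)[:360]])[:, :800])
print(A.shape)
```

```text
Traceback (most recent call last):
ValueError: all the input array dimensions except for the concatenation axis must match exactly, but along dimension 0, the array at index 0 has size 400 and the array at index 1 has size 333
```

View pics/top.png

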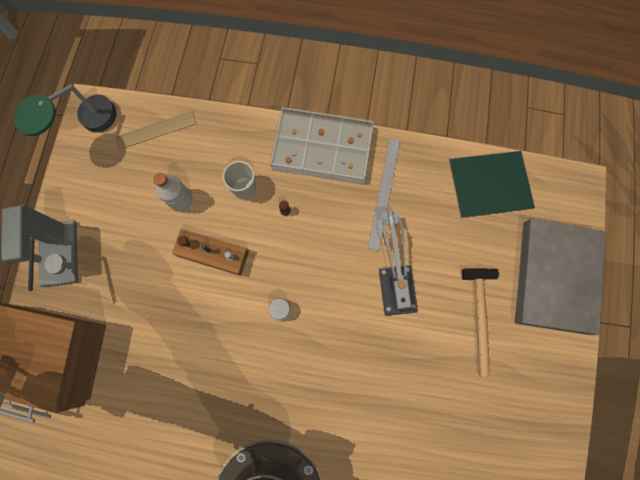

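The top view shows the block at (211,252), with awl, stamp and pin from left to right. The stand is at (398,290), its tips pointing up the picture towards (392,215), close to the rule. The jar is at (279,309).

Run:
```python
from h import *
import pickle
im=pickle.load(open("scene.pkl","rb"));jm=pickle.load(open("top.pkl","rb"))
a=lambda im,c,k:cv2.resize(np.array(im["pixels"])[c[1]:c[3],c[0]:c[2],::-1],None,fx=k,fy=k,interpolation=cv2.INTER_CUBIC)
cv2.imwrite("pics/ctop.png",np.hstack([a(jm,(365,200,430,320),5),a(jm,(165,200,260,320),5)]))
cv2.imwrite("pics/cscene.png",np.hstack([a(im,(215,190,295,290),5),a(im,(415,210,495,310),5)]))
print(proj(jm,[[0.152,0.606,0.227],[0,0,0]]),proj(im,[[0.152,0.606,0.227],[0,0,0]]))
```

```text
[[-16.54900623 387.30919661]
 [269.37358552 495.82059608]] [[645.91288637 120.38519825]
 [385.93893624 151.95629338]]
```

View pics/ctop.png

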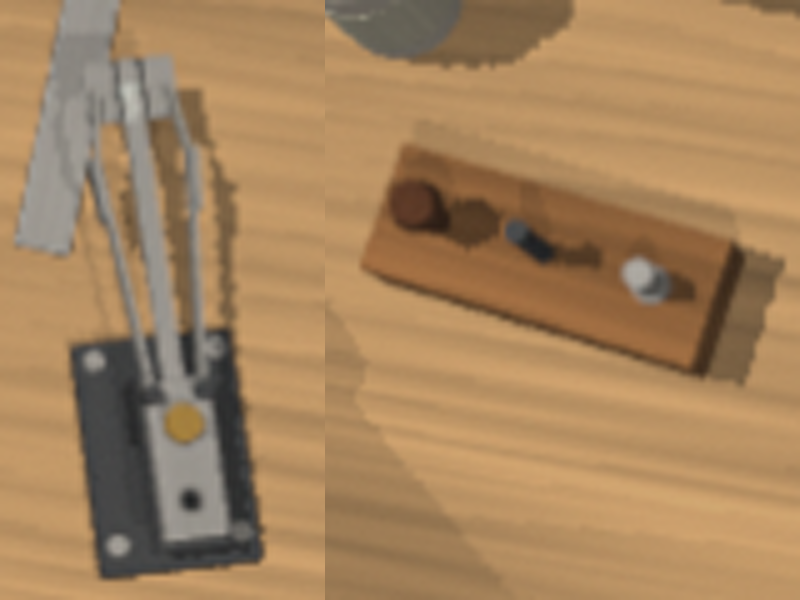

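View pics/cscene.png

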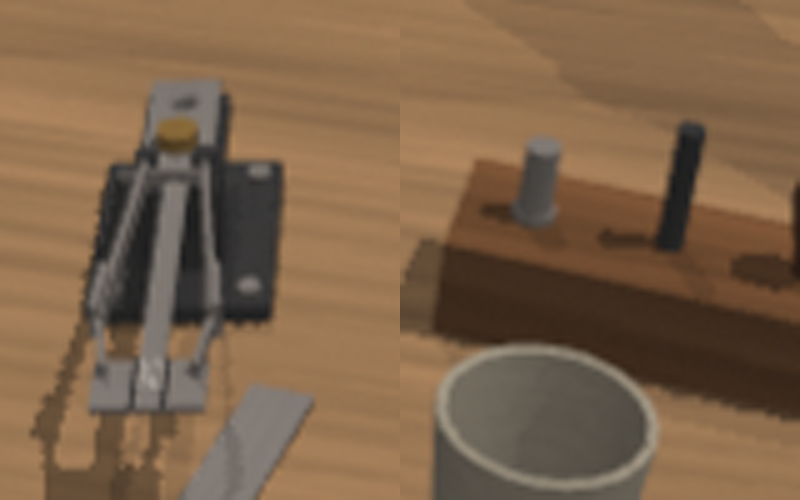

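View pics/scene.png

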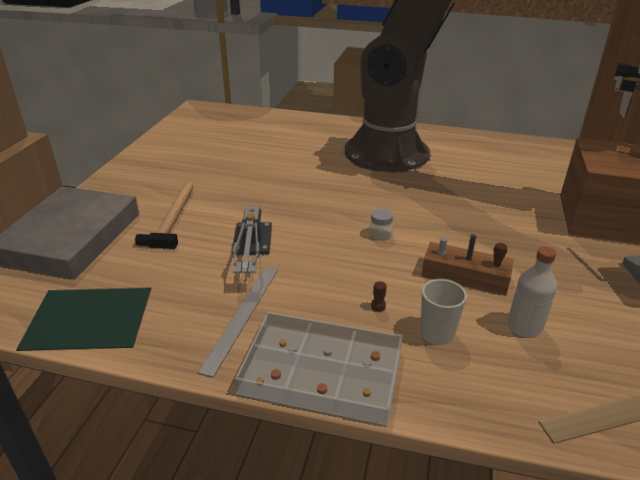

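Crop pixels converted to full pictures. In the top view: hole (402.8,299.4), screw (401.6,284.2), gauge (390.6,217.6), pin top (227.5,253). In the scene view: hole (251.6,210), screw (250.2,215.3), pin top (443.2,239). Pin is at the end of the block nearest the stand; stamp is in the middle, awl at the far end.

Run:
```python
from h import *
import pickle
np.set_printoptions(precision=4,suppress=True)
im=pickle.load(open("scene.pkl","rb"));jm=pickle.load(open("top.pkl","rb"))
for n,t,s,z in(("hole",(402.8,299.4),(251.6,210),.061),("screw",(401.6,284.2),(250.2,215.3),.069),("pintop",(227.5,253),(443.2,239),.079),("stampcen",(267.3-0,0),(0,0),0)):
    if z: print(n,tri(jm,[t],im,[s]),atz(jm,[t],z)[0],atz(im,[s],z)[0])
print("gauge top",atz(jm,[(390.6,217.6)],.056), "scene",atz(im,[(215+150/5-.4,190+387/5-.4)],.056))
bc=[(405,145),(737,243),(697,372),(363,267)]
print("block corners",atz(jm,[(165+(u-325)/5-.4,200+v/5-.4) for u,v in bc],.045))
fc=[(72,345),(228,330),(262,560),(102,577)]
print("foot",atz(jm,[(365+u/5-.4,200+v/5-.4) for u,v in fc],.012))
```

```text
hole (array([ 0.4983, -0.2291,  0.061 ]), np.float64(0.0004942886226545799)) [ 0.4984 -0.2294  0.061 ] [ 0.4983 -0.2289  0.061 ]
screw (array([ 0.5316, -0.22  ,  0.0689]), np.float64(0.0012382825517234127)) [ 0.5318 -0.2206  0.069 ] [ 0.5317 -0.2193  0.069 ]
pintop (array([0.5352, 0.1879, 0.0804]), np.float64(0.0005822078614660304)) [0.5354 0.1879 0.079 ] [0.533  0.1882 0.079 ]
gauge top [[ 0.6881 -0.1751  0.056 ]] scene [[ 0.6902 -0.1736  0.056 ]]
block corners [[0.58   0.3218 0.045 ]
 [0.5596 0.1517 0.045 ]
 [0.4955 0.1584 0.045 ]
 [0.5178 0.3286 0.045 ]]
foot [[ 0.5686 -0.1692  0.012 ]
 [ 0.5884 -0.2438  0.012 ]
 [ 0.4801 -0.2749  0.012 ]
 [ 0.4598 -0.1997  0.012 ]]
```

```bash
cat >> h.py <<'E'
from scipy.spatial.transform import Rotation as Ro
def plan(pos,yaw,n=None):
    """rows from the measured pose to TCP pos, tool y at world yaw, z down"""
    s=get_state();p=np.array(s["ee_pos"]);R=Ro.from_rotvec(s["tcp_rot"])
    y=np.array([np.cos(yaw),np.sin(yaw),0]);z=np.array([0,0,-1.]);T=Ro.from_matrix(np.c_[np.cross(y,z),y,z])
    d=R.as_matrix().T@(np.array(pos)-p);r=(R.inv()*T).as_rotvec()
    N=n or int(np.ceil(max(np.linalg.norm(d)/.040,np.linalg.norm(r)/.118)))
    print("tool d mm",np.round(d*1e3,1),"turn",np.round(r,4),"N",N,"turn row",np.round(r/N/.12,3))
    q=p.copy();out=[]
    for k in range(N):
        Rk=R*Ro.from_rotvec(r*k/N)
        out.append(np.round(Rk.as_matrix().T@((np.array(pos)-p)/N)/.04,2))
    for o in out: print(o)
E
python3 - <<'E'
from h import *
import bench
print([k for k in dir(bench) if k[0]!='_'])
print(getattr(bench,"grip_point_offset",None), get_state().keys())
plan([.25,.50,.30],np.radians(76)); print(); 
s=get_state();print(Ro.from_rotvec(s["tcp_rot"]).as_matrix().round(3))
E
```

```text
['IKError', 'close_job', 'get_image', 'get_state', 'grip_point_offset', 'recognise']
-0.0188 dict_keys(['time', 'joint_positions', 'joint_vel', 'joint_torque', 'ee_pos', 'tcp_rot', 'force', 'moment', 'grasp_force', 'opening'])
tool d mm [-120.8  -79.2  -73.3] turn [ 0.     -0.     -0.0015] N 5 turn row [ 0.    -0.    -0.003]
[-0.6  -0.4  -0.37]
[-0.6  -0.4  -0.37]
[-0.6  -0.4  -0.37]
[-0.6  -0.4  -0.37]
[-0.6  -0.4  -0.37]

[[-0.97   0.243 -0.   ]
 [ 0.243  0.97   0.   ]
 [ 0.     0.    -1.   ]]
```

Call:
{"method": "send_rows", "body": {"motion": "0 0 0 0 0 -0.9 0.8; 0 0 0 -0.6 -0.4 -0.5 0.8; 0 0 0 -0.7 -0.5 0 0.8; 0 0 0 -0.7 -0.5 0 0.8; 0 0 0 -0.7 -0.5 0 0.8", "force": 20}}

```text
time: 2.02
ee_pos: [0.2391, 0.5052, 0.2832]
tcp_rot: [0.384, 3.118, 0.002]
force: [0.2, 0.6, 0.4]
opening: 0.0738
grasp_force: 0.0
```

Run:
```python
from h import *
plan([.534,.187,.16],np.radians(-7))
```

```text
tool d mm [-363.3 -237.2  123. ] turn [ 1.0000e-03 -6.0000e-04  1.4477e+00] N 13 turn row [ 0.001 -0.     0.928]
[-0.7  -0.46  0.24]
[-0.75 -0.38  0.24]
[-0.78 -0.29  0.24]
[-0.81 -0.2   0.24]
[-0.83 -0.11  0.24]
[-0.83 -0.02  0.24]
[-0.83  0.07  0.24]
[-0.82  0.17  0.24]
[-0.79  0.26  0.24]
[-0.76  0.34  0.24]
[-0.72  0.43  0.24]
[-0.67  0.5   0.24]
[-0.61  0.57  0.24]
```

Call:
{"method": "send_rows", "body": {"motion": "0 0 0.93 -0.7 -0.46 0.15 0.8; 0 0 0.93 -0.75 -0.38 0.15 0.8; 0 0 0.93 -0.78 -0.29 0.15 0.8; 0 0 0.93 -0.81 -0.2 0.2 0.8; 0 0 0.93 -0.83 -0.11 0.2 0.8; 0 0 0.93 -0.83 -0.02 0.2 0.8; 0 0 0.93 -0.83 0.07 0.2 0.8; 0 0 0.93 -0.82 0.17 0.2 0.8; 0 0 0.93 -0.79 0.26 0.2 0.8; 0 0 0.93 -0.76 0.34 0.24 0.8"}}

```text
time: 2.85
ee_pos: [0.4659, 0.2597, 0.2073]
tcp_rot: [1.984, 2.436, 0.002]
force: [0.3, 0.4, 0.2]
opening: 0.0734
grasp_force: 0.0
```

Call:
{"method": "send_rows", "body": {"motion": "0 0 0.93 -0.72 0.43 0.24 0.6; 0 0 0.93 -0.67 0.5 0.24 0.6; 0 0 0.93 -0.61 0.57 0.24 0.6; 0 0 0 0 0 0 0.6"}}

```text
time: 3.18
ee_pos: [0.5359, 0.1798, 0.1772]
tcp_rot: [2.369, 2.057, -0.002]
force: [-0.9, -0.2, 0.4]
opening: 0.056
grasp_force: 0.0
```

Run:
```python
from h import *
plan([.534,.187,.052],np.radians(-7))
im=get_image("top");save(im,"t2.png",(180,200,300,290),5)
```

```text
tool d mm [  7.3  -3.1 125.2] turn [ 0.002   0.0039 -0.0184] N 4 turn row [ 0.004  0.008 -0.038]
[ 0.05 -0.02  0.78]
[ 0.05 -0.02  0.78]
[ 0.04 -0.02  0.78]
[ 0.04 -0.02  0.78]
```

Call:
{"method": "send_rows", "body": {"motion": "0 0 -0.15 0.18 -0.08 0.7 0.6; 0 0 0 0 0 0.8 0.6; 0 0 0 0 0 0.8 0.6; 0 0 0 0 0 0.6 0.6; 0 0 0 0 0 0.2 0.6; 0 0 0 0 0 0 0.6"}}

```text
time: 3.73
ee_pos: [0.5285, 0.1948, 0.0529]
tcp_rot: [-2.335, -2.1, 0.005]
force: [-0.1, -0.8, 0.3]
opening: 0.055
grasp_force: 0.0
```

Run:
```python
from h import *
plan([.534,.187,.052],np.radians(-7))
im=get_image("scene");jm=get_image("top")
a=lambda im,c,k:cv2.resize(np.array(im["pixels"])[c[1]:c[3],c[0]:c[2],::-1],None,fx=k,fy=k,interpolation=cv2.INTER_CUBIC)
cv2.imwrite("pics/g1.png",np.hstack([a(im,(400,195,500,295),4),a(jm,(175,190,275,290),4)]))
```

```text
tool d mm [-7.1  6.3  0.8] turn [-0.0032  0.0014  0.0163] N 1 turn row [-0.027  0.012  0.136]
[-0.18  0.16  0.02]
```

View pics/g1.png

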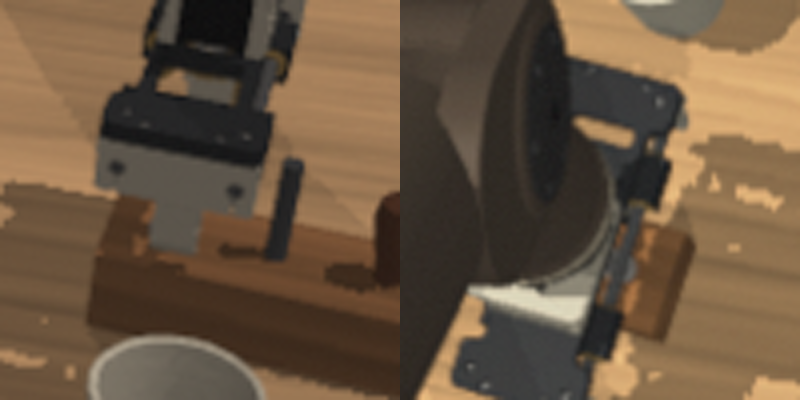

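The gripper straddles the pin, with the stamp standing clear to the right. The last correction was made on a lagging reading and needs undoing. Then I close.

Call:
{"method": "send_rows", "body": {"motion": "0 0 0.14 -0.18 0.16 0 0.6; 0 0 0 0 0 0 0.6; 0 0 0 0 0 0 0; 0 0 0 0 0 0 0; 0 0 0 0 0 0 0; 0 0 0 0 0 0 0; 0 0 0 0 0 0 0"}}

```text
time: 4.42
ee_pos: [0.5357, 0.1866, 0.0544]
tcp_rot: [-2.355, -2.079, -0.0]
force: [-0.5, -0.2, -0.5]
opening: 0.0265
grasp_force: 0.0
```

Call:
{"method": "send_rows", "body": {"motion": "0 0 0 0 0 0 0; 0 0 0 0 0 0 0; 0 0 0 0 0 0 0; 0 0 0 0 0 0 0; 0 0 0 0 0 0 0", "force": 25}}

```text
time: 4.83
ee_pos: [0.5342, 0.1867, 0.0542]
tcp_rot: [-2.353, -2.078, 0.003]
force: [-5.0, 1.3, 5.2]
opening: 0.0132
grasp_force: 24.9
```

Run:
```python
from h import *
s=get_state();print(s["ee_pos"],s["opening"],s["grasp_force"],s["force"])
```

```text
[0.53418495 0.18670744 0.05416275] 0.013181912735105359 24.89609867334366 [-5.03284019  1.3054567   5.16461079]
```

Call:
{"method": "send_rows", "body": {"motion": "0 0 0 0 0 -0.5 0; 0 0 0 0 0 -0.8 0; 0 0 0 0 0 -0.9 0; 0 0 0 0 0 -0.9 0; 0 0 0 0 0 0 0; 0 0 0 0 0 0 0"}}

```text
time: 5.33
ee_pos: [0.5371, 0.1869, 0.1803]
tcp_rot: [2.355, 2.078, 0.007]
force: [-0.9, 0.4, -2.3]
opening: 0.0136
grasp_force: 24.9
```

Run:
```python
from h import *
s=get_state();print(s["ee_pos"],s["opening"],s["grasp_force"],s["force"])
plan([.4984,-.2293,.16],np.radians(-74),15)
im=get_image("scene");save(im,"lift.png",(380,150,520,290),4)
```

```text
[0.53707398 0.18693904 0.18027542] 0.013649188021068126 24.863961338996887 [-0.92902389  0.44169921 -2.27892363]
tool d mm [-417.9   13.2   19.2] turn [ 0.0016 -0.0044  1.1671] N 15 turn row [ 0.001 -0.002  0.648]
[-0.7   0.02  0.03]
[-0.69  0.08  0.03]
[-0.68  0.13  0.03]
[-0.67  0.18  0.03]
[-0.66  0.23  0.03]
[-0.64  0.28  0.03]
[-0.61  0.33  0.03]
[-0.58  0.38  0.03]
[-0.55  0.42  0.03]
[-0.52  0.47  0.03]
[-0.48  0.5   0.03]
[-0.44  0.54  0.03]
[-0.4   0.57  0.03]
[-0.35  0.6   0.03]
[-0.3   0.63  0.03]
```

View pics/lift.png

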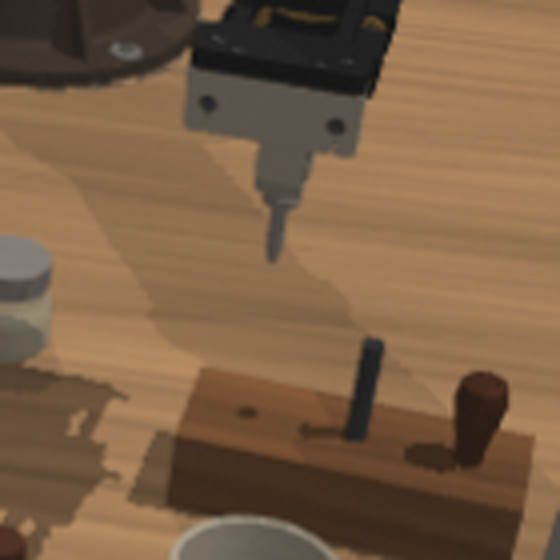

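The pin hangs from the fingers, nose at crop (273,260), parallel to the stamp; its old hole is empty. Now over to the stand.

Call:
{"method": "send_rows", "body": {"motion": "0 0 0.4 -0.4 0.02 0 0; 0 0 0.65 -0.69 0.08 0.03 0; 0 0 0.65 -0.68 0.13 0.03 0; 0 0 0.65 -0.67 0.18 0.03 0; 0 0 0.65 -0.66 0.23 0.03 0; 0 0 0.65 -0.64 0.28 0.03 0; 0 0 0.65 -0.61 0.33 0.03 0; 0 0 0.65 -0.58 0.38 0.03 0; 0 0 0.65 -0.55 0.42 0.03 0; 0 0 0.65 -0.52 0.47 0.03 0"}}

```text
time: 6.22
ee_pos: [0.5165, -0.0812, 0.166]
tcp_rot: [-2.956, -1.062, 0.004]
force: [0.4, -0.1, -0.7]
opening: 0.0135
grasp_force: 24.9
```

Call:
{"method": "send_rows", "body": {"motion": "0 0 0.65 -0.48 0.5 0.03 0; 0 0 0.65 -0.44 0.54 0.03 0; 0 0 0.65 -0.4 0.57 0.03 0; 0 0 0.65 -0.35 0.6 0.03 0; 0 0 0.5 -0.3 0.5 0.03 0; 0 0 0 0 0 0 0; 0 0 0 0 0 0 0"}}

```text
time: 6.8
ee_pos: [0.5051, -0.2152, 0.1602]
tcp_rot: [3.102, 0.499, -0.005]
force: [1.0, 0.4, -0.3]
opening: 0.0131
grasp_force: 24.9
```

Run:
```python
from h import *
plan([.4984,-.2293,.125],np.radians(-74))
```

```text
tool d mm [-10.7  11.3  35.2] turn [-0.0004  0.003   0.0399] N 1 turn row [-0.003  0.025  0.333]
[-0.27  0.28  0.88]
```

Call:
{"method": "send_rows", "body": {"motion": "0 0 0.33 -0.27 0.28 0.6; 0 0 0 0 0 0.3 0"}}

```text
$.motion[0]: bad value
```

Call:
{"method": "send_rows", "body": {"motion": "0 0 0.33 -0.27 0.28 0.6 0; 0 0 0 0 0 0.3 0; 0 0 0 0 0 0 0; 0 0 0 0 0 0 0"}}

```text
time: 7.13
ee_pos: [0.4999, -0.226, 0.1246]
tcp_rot: [-3.108, -0.448, 0.004]
force: [0.3, 0.0, -0.6]
opening: 0.0133
grasp_force: 24.9
```

Run:
```python
from h import *
plan([.4984,-.2293,.125],np.radians(-74))
s=get_state();print(s["ee_pos"])
im=get_image("scene");jm=get_image("top")
print(proj(im,[s["ee_pos"]+np.array([0,0,-.0092-.034])]),proj(im,[[.4984,-.2293,.061]]))
a=lambda im,c,k:cv2.resize(np.array(im["pixels"])[c[1]:c[3],c[0]:c[2],::-1],None,fx=k,fy=k,interpolation=cv2.INTER_CUBIC)
import pickle;pickle.dump((im,jm),open("a.pkl","wb"))
cv2.imwrite("pics/ap.png",np.hstack([a(im,(210,160,310,260),4),a(jm,(330,220,430,320),4)]))
```

```text
tool d mm [-2.3  2.7 -0.4] turn [-0.0019  0.0022  0.0068] N 1 turn row [-0.016  0.018  0.057]
[-0.06  0.07 -0.01]
[ 0.49987611 -0.22599994  0.12459064]
[[251.99706754 202.5491659 ]] [[251.40286533 209.99782644]]
```

View pics/ap.png

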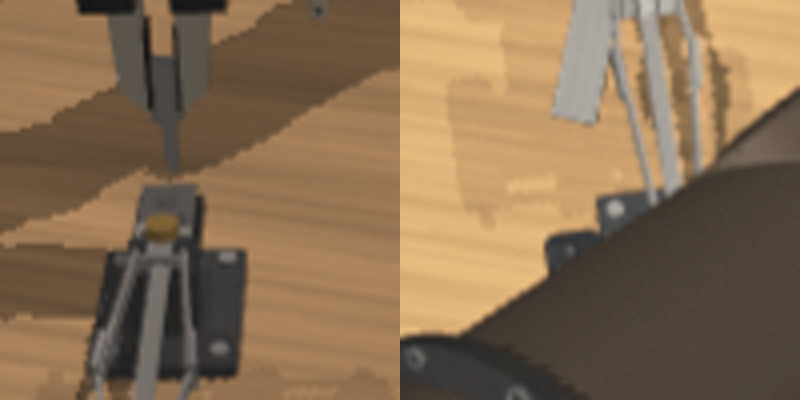

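Run:
```python
from h import *
import pickle
np.set_printoptions(precision=2,suppress=True,linewidth=200)
im,jm=pickle.load(open("a.pkl","rb"))
e=np.array([.49988,-.2260,.12459])
print(proj(im,[e+[0,0,z] for z in(.02,0,-.009,-.043)]))
g=cv2.cvtColor(np.array(im["pixels"]),cv2.COLOR_RGB2GRAY)
print(g[174:212:1,244:262])
```

```text
[[250.09 176.79]
 [250.71 185.11]
 [250.98 188.8 ]
 [251.99 202.47]]
[[ 85  79  24  39  71  71  79  79  78  68  53  85  85  85  85  85  85  83]
 [ 85  79  34  42  69  69  69  69  67  53  52  85  85  85  85  85  85  83]
 [ 85  79  39  41  69  70  70  70  69  56  50  85  85  85  85  84  85  83]
 [ 85  80  47  40  69  72  72  72  71  62  46  85  85  85  85  85  85  82]
 [ 84  80  50  37  70  72  72  72  71  62  46  85  85  85  85  86  85  83]
 [ 85  80  49  38  70  71  73  72  71  62  44  82  85  85  85  85  85  83]
 [ 85  80  53  36  67  72  72  72  71  63  42  73  85  85  85  85  85  83]
 [ 85  82  61  32  60  71  73  72  72  64  44  74  85  85  85  85  85  84]
 [ 84  83  68  31  57  71  72  73  72  65  42  71  85  85  85  85  85  85]
 [ 85  84  76  28  51  71  73  72  71  65  41  63  85  85  85  85  86  86]
 [ 85  85  78  28  50  71  73  73  71  66  46  63  85  85  85  86  88  89]
 [ 85  85  78  28  51  72  72  73  72  65  47  63  85  85  84  85  86  87]
 [ 86  85  78  32  55  71  72  73  72  66  46  61  85  85  84  83  85  86]
 [ 86  86  81  57  61  71  73  73  72  68  52  59  83  8
[... 1119 characters left out ...]
 76  76  76  80  99 117]
 [124 119  98  98  96  83  83  83  79  77  81  87 101 100  99 105 122 120]
 [125 123 123 123 119  97  97  93  84  97  98 107 128 128 128 128 128 127]
 [127 123 119 119 119 117 117 110  94 114 114 114 115 115 116 119 125 125]
 [127 113  98  98  98  97  97  96  95  87  88  89  89  89  91 103 121 121]
 [127 107  81  81  81  81  81  81  81  80  81  82  82  82  88 105 117 122]
 [122  94  81  81  81  80  81  79  79  79  81  82  83  82  86  95  99 120]
 [111  74  81  81  80  77  76  75  76  76  79  82  83  82  75  47  64 110]
 [101  76  81  82  79  73  70  72  72  72  78  82  82  81  72  43  61 105]
 [ 99  82  82  83  80  74  71  73  73  74  79  82  82  82  71  39  51  90]]
```

Nose in the scene view at (253.0,202.8), about 1 px (2.5 mm) to +y of the TCP axis; the hole is at (251.4,210). I correct for that and start inserting.

Call:
{"method": "send_rows", "body": {"motion": "0 0 0 -0.07 0.12 0 0; 0 0 0 0 0 0.3 0; 0 0 0 0 0 0.2 0; 0 0 0 0 0 0.12 0; 0 0 0 0 0 0.12 0; 0 0 0 0 0 0 0"}}

```text
time: 7.73
ee_pos: [0.4985, -0.2324, 0.0947]
tcp_rot: [-3.109, -0.445, 0.003]
force: [0.2, 0.8, -1.2]
opening: 0.0131
grasp_force: 24.9
```

Run:
```python
from h import *
s=get_state();print(s["ee_pos"],s["force"],s["moment"])
im=get_image("scene");
np.set_printoptions(linewidth=200)
g=cv2.cvtColor(np.array(im["pixels"]),cv2.COLOR_RGB2GRAY)
print(g[184:216,240:262])
```

```text
[ 0.4985124  -0.23237813  0.09470205] [ 0.1619703   0.81836842 -1.17043774] [-0.13488477  0.14046923 -0.00532282]
[[ 85  85  86  80  47  30  60  84  84  85  83  69  51  85  86  86  86  86  86  83  79  89]
 [ 85  86  85  80  49  30  60  83  84  84  83  74  47  86  85  85  85  85  85  84  80  87]
 [ 85  86  86  81  49  29  53  71  80  79  79  72  47  85  85  86  85  85  85  83  79  86]
 [ 85  86  85  81  53  32  60  69  70  70  71  63  46  85  85  86  85  86  86  83  77  87]
 [ 85  86  85  82  62  32  59  70  71  71  71  64  46  82  85  85  86  85  86  83  77  87]
 [ 85  85  85  83  67  32  57  72  73  72  72  64  45  74  85  85  85  85  85  84  78  87]
 [ 85  85  86  85  77  28  51  72  72  73  72  64  43  70  85  86  85  85  85  83  78  86]
 [ 85  85  86  85  77  28  51  71  73  73  71  65  42  63  84  85  84  86  85  83  77  87]
 [ 85  85  85  86  78  29  48  71  72  73  71  66  47  63  85  86  85  86  85  83  79  86]
 [ 85  85  86  86  79  34  43  71  73  73  72  67  47  63  86  86  85  85  85  84  81  86]
 [ 85  85  86  85  79  36  43  71  72  73  72  67  46  60  85  86  85  85  8
[... 1226 characters left out ...]
2  82  80  71  72  72  70  76  80  83  83  82  83  85  99 121]
 [128 128 128 125 112  74  82  83  79  70  71  72  70  73  80  82  82  82  76  47  64 110]
 [132 132 131 126 101  77  82  82  79  69  72  72  69  69  78  81  83  81  72  44  61 105]
 [136 136 135 129  99  82  82  82  79  69  71  71  68  68  75  78  78  77  69  39  51  90]
 [140 139 138 129  82  78  79  78  77  69  71  72  70  68  68  69  69  68  61  39  51  93]
 [140 140 140 129  71  68  68  70  78  82  86  86  84  76  70  69  69  68  61  36  58 103]
 [141 142 141 130  68  69  73  84  95 100 100 102 100  93  80  69  70  68  58  37  66 115]
 [143 143 140 123  60  71  85 102 101 100 102 105 106 104  89  69  69  67  52  35  64 115]]
```

Nose is below the head's top face with almost no force, so the pin is in the hole. I continue down slowly.

Call:
{"method": "send_rows", "body": {"motion": "0 0 0 0.01 -0.03 0.15 0; 0 0 0 0 0 0.12 0; 0 0 0 0 0 0.1 0; 0 0 0 0 0 0 0"}}

```text
time: 8.12
ee_pos: [0.4989, -0.2312, 0.0803]
tcp_rot: [-3.109, -0.445, 0.001]
force: [0.7, 0.2, -0.1]
opening: 0.0132
grasp_force: 24.9
```

Call:
{"method": "send_rows", "body": {"motion": "0 0 0 0 0 0.1 0; 0 0 0 0 0 0.06 0; 0 0 0 0 0 0.04 0; 0 0 0 0 0 0 0; 0 0 0 0 0 0 0"}}

```text
time: 8.53
ee_pos: [0.4992, -0.2315, 0.0731]
tcp_rot: [-3.11, -0.445, 0.0]
force: [-0.5, 0.3, -0.1]
opening: 0.0134
grasp_force: 24.9
```

Call:
{"method": "send_rows", "body": {"motion": "0 0 0 0 0 0.05 0; 0 0 0 0 0 0.04 0; 0 0 0 0 0 0.03 0; 0 0 0 0 0 0 0; 0 0 0 0 0 0 0"}}

```text
time: 8.95
ee_pos: [0.4994, -0.2314, 0.0696]
tcp_rot: [-3.109, -0.445, -0.002]
force: [-5.4, 4.4, 20.2]
opening: 0.013
grasp_force: 25.1
```

A 20 N push-back at the expected height means the collar is seated. I release and rise.

Call:
{"method": "send_rows", "body": {"motion": "0 0 0 0 0 -0.02 0.5; 0 0 0 0 0 0 0.5; 0 0 0 0 0 0 0.5; 0 0 0 0 0 0 0.5; 0 0 0 0 0 0 0.5; 0 0 0 0 0 0 0.5"}}

```text
time: 9.45
ee_pos: [0.4992, -0.2315, 0.0689]
tcp_rot: [-3.11, -0.445, 0.0]
force: [-0.1, 0.7, 0.0]
opening: 0.0451
grasp_force: 0.0
```

Call:
{"method": "send_rows", "body": {"motion": "0 0 0 0 0 -0.4 0.6; 0 0 0 0 0 -0.7 0.7; 0 0 0 0 0 -0.7 0.8; 0 0 0 0 0 -0.4 0.9; 0 0 0 0 0 0 1; 0 0 0 0 0 0 1"}}

```text
time: 9.95
ee_pos: [0.4997, -0.2316, 0.1576]
tcp_rot: [3.109, 0.446, 0.003]
force: [0.3, 0.7, -0.8]
opening: 0.0813
grasp_force: 0.0
```

Run:
```python
from h import *
import pickle
np.set_printoptions(precision=4,suppress=True)
im=get_image("scene");save(im,"home.png",(205,165,305,265),5);pickle.dump(im,open("b.pkl","wb"))
h=np.array([.4984,-.2293,0])
print(proj(im,[h+[0,0,z] for z in(.061,.065,.095)]))
for yaw in (.275,.285):
    for q in (.0,):
        u=np.array([np.cos(yaw),np.sin(yaw),0]);P=h+u*.150;print(yaw,P)
plan([P[0],P[1],.12],-np.pi/2+.28)
```

```text
[[251.4029 209.9978]
 [251.2853 208.4443]
 [250.3908 196.6056]]
0.275 [ 0.6428 -0.1886  0.    ]
0.285 [ 0.6423 -0.1871  0.    ]
tool d mm [149.8  -2.   36.7] turn [-0.0005 -0.0001  0.0049] N 4 turn row [-0.001 -0.     0.01 ]
[ 0.94 -0.01  0.23]
[ 0.94 -0.01  0.23]
[ 0.94 -0.01  0.23]
[ 0.94 -0.02  0.23]
```

View pics/home.png

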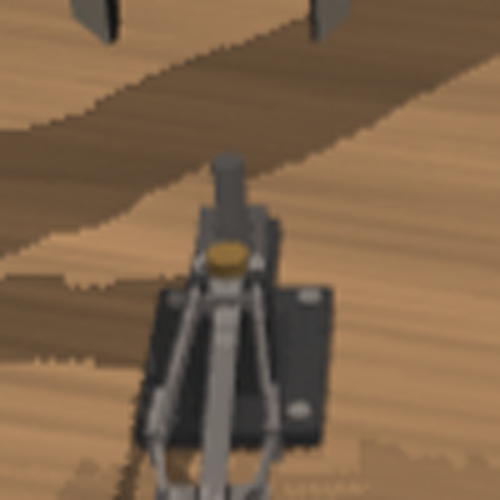

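Pin home: its top sits at (250.7,196.3), predicted (250.4,196.6). Next I move over the pads.

Call:
{"method": "send_rows", "body": {"motion": "0 0 0.05 0.5 0 0 1; 0 0 0 0.8 0 0 1; 0 0 0 0.9 0 0 1; 0 0 0 0.9 -0.03 0.2 1; 0 0 0 0.65 -0.02 0.5 1; 0 0 0 0 0 0.23 1; 0 0 0 0 0 0 1; 0 0 0 0 0 0 1"}}

```text
time: 10.67
ee_pos: [0.6411, -0.1887, 0.1182]
tcp_rot: [-3.111, -0.434, 0.006]
force: [-0.4, -0.3, 0.5]
opening: 0.0916
grasp_force: 0.0
```

Run:
```python
from h import *
plan([.6425,-.1877,.042],-np.pi/2+.281)
```

```text
tool d mm [ 1.9 -0.5 76.2] turn [-0.001   0.0037 -0.0035] N 2 turn row [-0.004  0.015 -0.015]
[ 0.02 -0.01  0.95]
[ 0.02 -0.01  0.95]
```

Call:
{"method": "send_rows", "body": {"motion": "0 0 -0.02 0.04 -0.01 0.5 1; 0 0 0 0 0 0.6 1; 0 0 0 0 0 0.5 1; 0 0 0 0 0 0.3 1; 0 0 0 0 0 0 1; 0 0 0 0 0 0 1"}}

```text
time: 11.17
ee_pos: [0.6437, -0.1882, 0.0445]
tcp_rot: [3.111, 0.438, -0.001]
force: [0.4, 0.1, -0.1]
opening: 0.0919
grasp_force: 0.0
```

Run:
```python
from h import *
plan([.6425,-.1877,.042],-np.pi/2+.281)
print(get_state()["force"])
im=get_image("scene");save(im,"pads.png",(200,180,300,280),5)
```

```text
tool d mm [-1.  -0.8  2.5] turn [ 0.0001  0.0003 -0.0013] N 1 turn row [ 0.001  0.003 -0.011]
[-0.03 -0.02  0.06]
[ 0.44017477  0.12798814 -0.05975444]
```

View pics/pads.png

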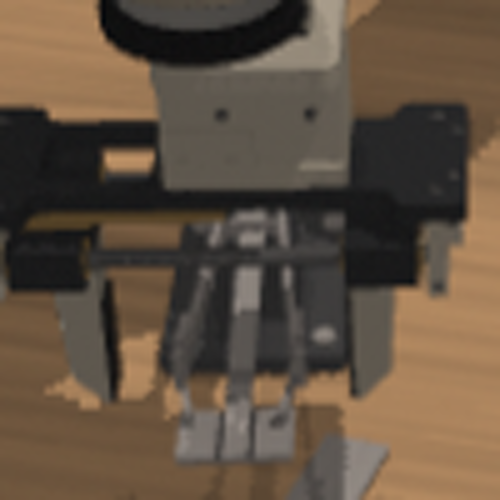

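Fingers straddle the pads (inner faces at crop x≈110 and 352, pads at 190 and 297), with nothing touched. I close in stages and use the side force to centre.

Call:
{"method": "send_rows", "body": {"motion": "0 0 0 -0.02 0 0.06 0.6; 0 0 0 0 0 0 0.6; 0 0 0 0 0 0 0.6; 0 0 0 0 0 0 0.6; 0 0 0 0 0 0 0.43; 0 0 0 0 0 0 0.43; 0 0 0 0 0 0 0.43; 0 0 0 0 0 0 0.43; 0 0 0 0 0 0 0.43; 0 0 0 0 0 0 0.43", "force": 20}}

```text
time: 12.05
ee_pos: [0.6441, -0.1874, 0.0416]
tcp_rot: [-3.111, -0.44, -0.001]
force: [3.6, 0.9, -0.5]
opening: 0.0396
grasp_force: 4.5
```

Run:
```python
from h import *
s=get_state();print(s["ee_pos"],s["opening"],s["grasp_force"])
print("tool force",Ro.from_rotvec(s["tcp_rot"]).inv().apply(s["force"]))
```

```text
[ 0.64405664 -0.18735052  0.04162451] 0.03962248794430878 4.520820155739784
tool force [3.71024695 0.11278904 0.54549763]
```

Call:
{"method": "send_rows", "body": {"motion": "0 0 0 0 0 0 0.41; 0 0 0 0 0 0 0.4; 0 0 0 0 0 0 0.391; 0 0 0 0 0 0 0.391; 0 0 0 0 0 0 0.391; 0 0 0 0 0 0 0.391; 0 0 0 0 0 0 0.391; 0 0 0 0 0 0 0.391"}}

```text
time: 12.72
ee_pos: [0.6442, -0.1874, 0.0417]
tcp_rot: [3.11, 0.44, 0.002]
force: [4.3, 1.1, -1.0]
opening: 0.036
grasp_force: 6.0
```

Run:
```python
from h import *
s=get_state();print(s["ee_pos"],s["opening"],s["grasp_force"])
print("tool force",Ro.from_rotvec(s["tcp_rot"]).inv().apply(s["force"]))
a=lambda im,c,k:cv2.resize(np.array(im["pixels"])[c[1]:c[3],c[0]:c[2],::-1],None,fx=k,fy=k,interpolation=cv2.INTER_CUBIC)
im=get_image("scene");jm=get_image("top")
cv2.imwrite("pics/tips.png",np.hstack([a(im,(222,240,272,280),8),a(jm,(370,195,420,235),8)]))
```

```text
[ 0.64419788 -0.18738601  0.04166915] 0.0360317465077782 5.9711953997612
tool force [4.44996898 0.13575023 0.98795382]
```

View pics/tips.png

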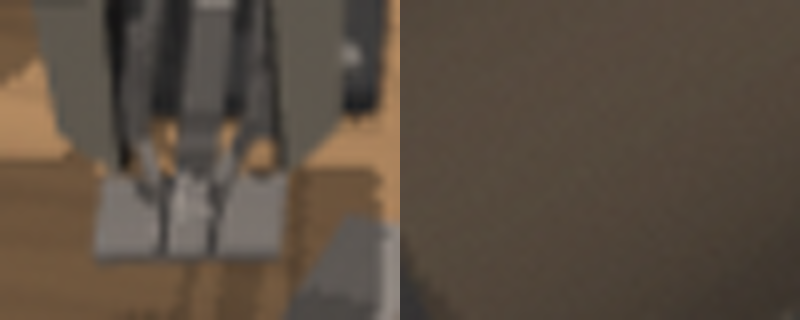

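Both tips stand on their marks (crop x≈163 and 213). Opening is 36.0 mm and grip force 6.0 N, as expected at the 12 mm gap. I let it settle, then hand in.

Call:
{"method": "send_rows", "body": {"motion": "0 0 0 0 0 0 0.391; 0 0 0 0 0 0 0.391; 0 0 0 0 0 0 0.391; 0 0 0 0 0 0 0.391; 0 0 0 0 0 0 0.391; 0 0 0 0 0 0 0.391; 0 0 0 0 0 0 0.391; 0 0 0 0 0 0 0.391"}}

```text
time: 13.48
ee_pos: [0.6442, -0.1874, 0.0416]
tcp_rot: [3.11, 0.441, 0.002]
force: [4.5, 2.2, -1.6]
opening: 0.0356
grasp_force: 6.0
```

```bash
python3 -c "
from h import *
s=get_state();print(s['opening'],s['grasp_force']);print(close_job())"
```

```text
0.035583330780343786 5.971287935972214
the job is handed in; nothing more can be done
None
```

The pin is home in the head and stand and released, and the job was handed in at about 13.5 s with the tweezers still held at about the 12 mm gap (pad opening 35.6 mm, grip 6.0 N); the hand-in returned no verdict.

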